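# Hold the slide incubator's lid at its balance point for the lid stay

### The job

The lid stay of the slide incubator has come off its stud and a colleague is going to clip it back on, which can only be done while the lid is weightless. First swing the bench magnifier by its knob until no part of its round head is over the incubator, and let go of it so that it stays there; then raise the lid by its bar handle to its balance point, about 70 degrees open and still leaning towards you, where it would fall neither shut nor over backwards. Finish with the handle still gripped and the lid held still there: do not let go, do not let the lid drop or go over backwards, and leave the jar, the dropper bottle, the slide box and the cup standing around it where they are.

Things in the scene. Friction and masses are not known exactly. Their poses are not given: they have to be found in the camera images.
- incubator: slide incubator, a low light-grey box 190 x 270 mm, 86 mm high to the rim, dark front panel facing the robot; fixed. Origin: centre of its underside, on the worktop; x from the front panel to the rear, y to the left, z up. An unclipped lid stay (steel strip) lies folded along its right side. Lid: light-grey frame with a smoked pane, 190 x 270 x 28 mm; closed, its top is 116 mm above the worktop
- lid_hinge (a point): middle of the lid's hinge axis, which runs along the incubator's y behind the rear wall: 103 mm behind the incubator's centre and 66 mm above the worktop. Does not move with the lid
- lid (a joint): angle of the lid (about 0.75 kg), rad: 0 closed (as it starts), grows as its front edge swings up and back, stop at 1.95. Free hinge, hardly any friction. Closed, its centre of mass lies 102 mm in front of and 37 mm above the hinge axis, so it balances at 1.22 rad (70 degrees): below that it falls shut, above it falls over backwards
- handle_mid (a point): middle of the lid's handle, the place to grip: a round steel bar 12 mm thick, 116 mm long between its end posts, parallel to the hinge axis, near the lid's front edge, bar axis 36 mm above the lid's top. Lid closed: 172 mm in front of the hinge axis, 86 mm above it (152 mm above the worktop); moves with the lid, 192 mm from the hinge axis. The bar can turn between the finger pads
- magnifier: bench magnifier left of the incubator: white round foot of 144 mm diameter (fixed), post of 22 mm diameter, and on top a boom that swings level and ends in a round head (light ring with lens, 128 mm across, from 185 to 211 mm above the worktop; the lid cannot pass through it). Origin: centre of the foot's underside; x and y nearly as the incubator's
- magnifier_arm (a joint): swing of the magnifier's boom about the post, rad, 0 to 2.3. At 0 the boom points along the magnifier's -y, over the incubator; it grows as the boom swings towards the robot and on to the left (clockwise from above). Starts at 0 to 0.55, head over the lid. Stiff (about 0.45 N m): it stays where it is left. From about 1.45 on, the head is wholly beside the incubator
- magnifier_pivot (a point): on the magnifier's post axis, at the height of the boom's axis, 199 mm above the worktop
- lens (a point): centre of the magnifier's lens, 240 mm from the post axis; moves with the boom. The head around it has a radius of 64 mm
- grip_knob (a point): the magnifier's grip: an upright black round knob of 19 mm diameter on the boom, 160 mm from the post axis (between post and lens). This point lies on its axis at the height to grip, 234 mm above the worktop; the knob stands free above the boom's bracket from 209 to 252 mm. It can turn between the finger pads
- stain_jar: glass stain jar with a knobbed lid, 62 mm across, 117 mm high, loose, to the right of the incubator; origin: centre of its underside
- red_dropper: dropper bottle with red label and cap, 31 mm across, 100 mm high, loose, to the right of the incubator; origin: centre of its underside
- red_slide_box: red slide box, 73 x 98 x 35 mm, loose, on the worktop to the right; origin: centre of its underside
- specimen_cup: clear specimen cup with red cap, 65 mm across, 70 mm high, loose, to the left of the incubator; origin: centre of its underside

How it is judged (in metres and radians):
On the way, in this order (a step that is already met when the one before it is completed fails the run):
1. the magnifier's head is swung clear of the incubator and let go, and stays (y of lens in the frame of incubator above 0.2 m and contact force between the fingers and magnifier below 0.1 N and velocity of joint magnifier_arm between -0.03 and 0.03 rad/s), for 0.3 s.
2. the lid is being raised by its handle (value of joint lid above 0.3 rad and contact force between the fingers and incubator above 2 N and distance between the grasp point and handle_mid below 0.065 m), for 0.1 s.
At the end, for the whole second after the job is handed in: The lid stands still within 0.07 rad (4 degrees) of its balance point (1.22 rad), its handle in the fingers (over 2 N); the magnifier is not touched, its lens more than 200 mm left of the incubator's centre line; the four loose things are within 25 mm of where they stood (value of joint lid between 1.15 and 1.29 rad and velocity of joint lid between -0.05 and 0.05 rad/s and contact force between the fingers and incubator above 2 N and distance between the grasp point and handle_mid below 0.065 m and y of lens in the frame of incubator above 0.2 m and contact force between each of incubator, the arm and magnifier below 0.1 N and distance of each of stain_jar, red_dropper, red_slide_box, specimen_cup from where it was at the start of the episode below 0.025 m); the arm keeps its last pose, push and grip.
It fails at once if the lid is raised while the magnifier's head is still over the incubator (value of joint lid above 0.2 rad and y of lens in the frame of incubator below 0.19 m).
It fails at once if the lid goes over backwards (beyond 1.5 rad) (value of joint lid above 1.5 rad).
It fails at once if the lid drops (falls shut faster than 1.5 rad/s) (velocity of joint lid below -1.5 rad/s).
It fails at once if a loose thing beside the incubator is knocked away (25 mm) (distance of any of stain_jar, red_dropper, red_slide_box, specimen_cup from where it was at the start of the episode above 0.025 m).
It also fails if it takes over 54 s, if anything falls off the work surface, if the arm or the gripper's body presses on something with over 40 N, if the wrist force passes 120 N, or if a joint passes its speed limit or range.

### The arm

A 6-joint arm with a two-finger parallel gripper is mounted at the origin on a cart in front of the work surface, level with it; the furniture and walls round the work are solid. World frame = base frame: x ahead of the robot, y to its left, z up, the work surface at z = 0. Lengths are in m, angles in degrees, forces in N, time in s.
With the tool pointing down it reaches from about 0.25 to 0.725 m from the base axis. Payload 9.7 kg.
Tool frame: the origin (TCP) lies midway between the tips of the shut fingers; the grasp point (between the pads) lies 19 mm behind it; z points along the fingers, y is the line along which they close (so a half turn about z gives the same grasp; the last joint's range is limited). The gripper opens to 85 mm and grips with 20 to 120 N. Pads are 22 mm wide; open, the fingers measure 114 mm over their backs; the gripper's body (76 mm by 85 mm) begins 54 mm behind the grasp point. The pads swing forward as they close: fully open they stand 13 mm farther back than shut.
Start: joints at [-66.807, 4.979, 10.078, 95.1, 0, 90], TCP at [0.217, -0.506, 0.231] pointing down, gripper open.
Joint ranges: [-179.16, 179.16], [-48.56, 103.87], [-65.8, 70.77], [-126.05, 130.52], [-82.76, 87.17], [-180, 180]. Speed limits (degrees/s): [127.2, 127.2, 147.25, 180, 180, 180].

### API

Orientations are given as [roll, pitch, yaw] about the fixed x, y, z axes, in that order (R = Rz(yaw) Ry(pitch) Rx(roll)).
In Python, from workcell import * gives the robot as it stands.
- The arm moves only by the tool servo_tool, never from a script. Its argument "moves" is a list of rows, each a list of 4 numbers: the shift along the world's x, y, z in shares of 100 cm (1.0 is 100 cm), then the turn about the world's z in normalised numbers (1 is 360 degrees). A call has 1 to 20 rows; each row is the pose to reach, as a shift and turn from the pose commanded when the call began; what a row does not reach only later rows make up. A row lasts 1/12 s, in which the tool goes at most 41.7 mm and 7.16 degrees, less where a joint would pass 70% of its speed; a pose out of reach is approached as far as the arm can. A shift or turn number past 1, either way, is cut back to 1. A call with a gripper value outside its range is refused whole. "claw" is the closure, from 0 (fully open) to 1 (shut), set as the call begins (left out, the last holds). The fingers move at their own pace and stop on an object; "force" is the grip in N (left out, the last holds). Time passes only in rows, so rows that repeat a pose let the fingers close. It gives the time, the measured TCP pose, the force, the opening and the grip force at its end, in the units of the state.
- get_obs(): the state, without advancing time (a new reading comes with each control period).
- camera(name): name is "scene" or "top" or "wrist"; returns the picture (384x512x3 uint8, red, green, blue); there is no depth.
- get_calibration(name): a dict with "fx", "fy", "cx", "cy" (pixels), "rvec" (rotation vector, rad) and "tvec" (3), from world to camera coordinates, as OpenCV has them; the wrist camera has in their place "tool_from_camera" (4x4, takes a point from camera to tool coordinates, whose origin is the TCP and whose axes are the flange's). Camera axes: x right, y down, z forward; pixel columns grow to the right and rows downward; lengths in m; the calibration is good to about 2 mm. A picture is of the moment at which its call begins: read the wrist's pose just before it. get_calibration takes no time and is no camera call.
- job_done(): hands the job in; it is judged then, once.
The state is a dict: "time": time; "q": joint angles; "qd": joint speeds; "joint_efforts": joint torques, N m; "ee_pos": TCP position; "tcp_rot": TCP orientation; "wrist_force": force on the tool from outside, world axes, zero at the start; "torque": the same for the moment, N m; "opening": finger opening in m; "grasp_force": force on a finger pad.
Only numpy, scipy, OpenCV 4.12 (cv2) and the standard library are available. Lean on these libraries where they do the work, as an engineer would, in place of code of your own. Each camera call takes 0.05 s, during which the arm holds its last target. There are 200 camera calls.

## Working session

There is one attempt and no reset: what is moved stays moved. The work goes in short steps, Python scripts to look and compute and a tool call to move; the robot and the scene stay as the last step left them, time stands still between calls to the robot, and variables do not carry over. Pictures are saved under pics/ and viewed, at most 10 in all, crops included, and the job is handed in when it is done.

Besides the shell and the picture viewer there is one more tool, called after ">>>" by a JSON object that holds its "op" and its "data". servo_tool: Moves the arm, as the interface text tells. Its arguments: {"type":"object","properties":{"moves":{"type":"array","items":{"type":"array","items":{"type":"number"}}},"claw":{"type":"number"},"force":{"type":"number"}},"required":["moves"]}

```bash
mkdir -p pics; python3 - <<'E'
from workcell import *
import cv2,numpy as np
o=get_obs();print({k:o[k] for k in('time','ee_pos','tcp_rot','opening')})
a=camera("scene");b=camera("top")
cv2.imwrite('pics/s.png',a[:,:,::-1]);cv2.imwrite('pics/t.png',cv2.resize(b[:,:,::-1],(800,600)))
cv2.imwrite('pics/s8.png',cv2.resize(a[:,:,::-1],(800,600)));cv2.imwrite('pics/t0.png',b[:,:,::-1])
for n in("scene","top"):
  c=get_calibration(n);R=cv2.Rodrigues(np.array(c['rvec'],float))[0];print(n,c,'pos',-R.T@np.array(c['tvec']))
E
```

```text
{'time': 0.0, 'ee_pos': array([ 0.21652824, -0.50535348,  0.23057161]), 'tcp_rot': array([-1.79925210e+02, -7.51033667e-04,  2.31938645e+01]), 'opening': 0.08545992720877994}
scene {'fx': 492.7044086435181, 'fy': 492.7044086435181, 'cx': 262.80284891675177, 'cy': 200.69297527915595, 'rvec': array([ 1.84486028, -1.00958146,  0.62552281]), 'tvec': array([-0.26740949,  0.3411012 ,  1.32516434])} pos [-0.72481731 -0.77042795  0.90829458]
top {'fx': 472.41076136373823, 'fy': 472.41076136373823, 'cx': 255.07002300159152, 'cy': 192.51257278795427, 'rvec': array([ 2.14925394, -2.14320304,  0.18323039]), 'tvec': array([0.01348473, 0.56967948, 1.42982651])} pos [0.3397497  0.03510402 1.5008192 ]
```

View pics/t.png

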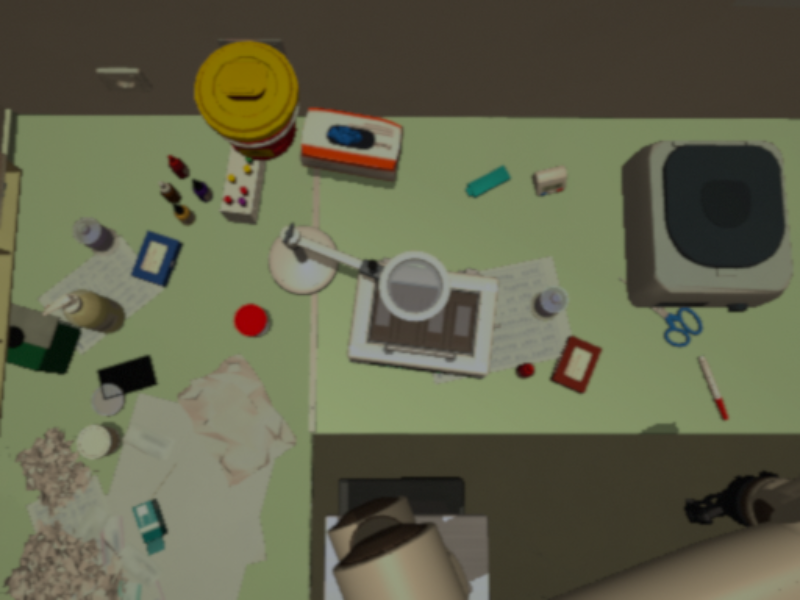

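View pics/s8.png

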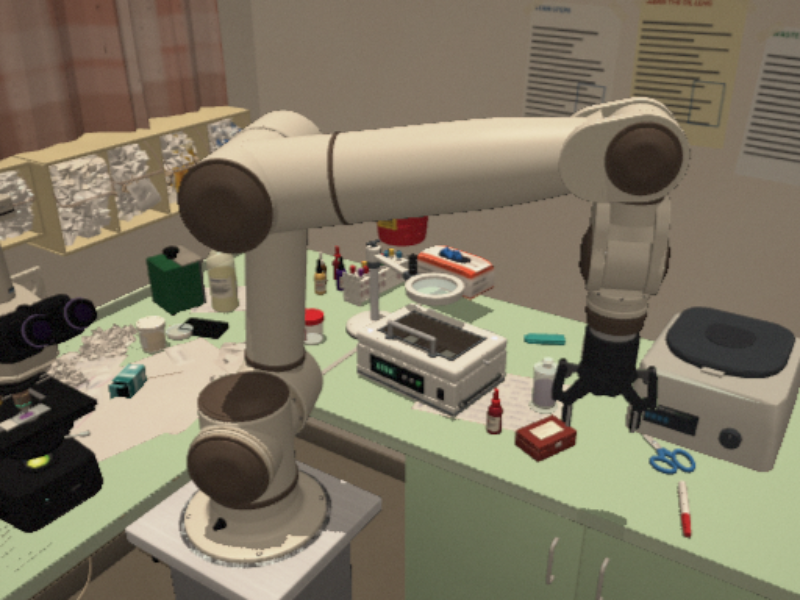

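The top view (800x600 scale) shows the lens at about (415,286), the knob at (371,268), the post at (290,237), the handle running from (387,348) to (455,357), and the cup at (252,320). I'll zoom in to refine these.

```bash
cat > h.py <<'E'
import cv2,numpy as np
from workcell import *
def ray(n,uv,z):
  c=get_calibration(n);R=cv2.Rodrigues(np.array(c['rvec'],float))[0];p=-R.T@np.array(c['tvec'])
  d=R.T@np.array([(uv[0]-c['cx'])/c['fx'],(uv[1]-c['cy'])/c['fy'],1]);return p+d*(z-p[2])/d[2]
E
python3 - <<'E'
from h import *
t=cv2.imread('pics/t0.png')
cv2.imwrite('pics/tc.png',cv2.resize(t[135:250,165:325],None,fx=5,fy=5,interpolation=cv2.INTER_CUBIC))
f=lambda u,v,z:print((u,v),ray('top',(u*.64,v*.64),z).round(3))
f(415,286,.2);f(371,268,.252);f(290,237,.21);f(387,348,.152);f(455,357,.152);f(252,320,.07)
E
```

```text
(415, 286) [ 0.572 -0.012  0.2  ]
(371, 268) [0.594 0.066 0.252]
(290, 237) [0.658 0.212 0.21 ]
(387, 348) [0.465 0.038 0.152]
(455, 357) [ 0.449 -0.087  0.152]
(252, 320) [0.527 0.301 0.07 ]
```

View pics/tc.png

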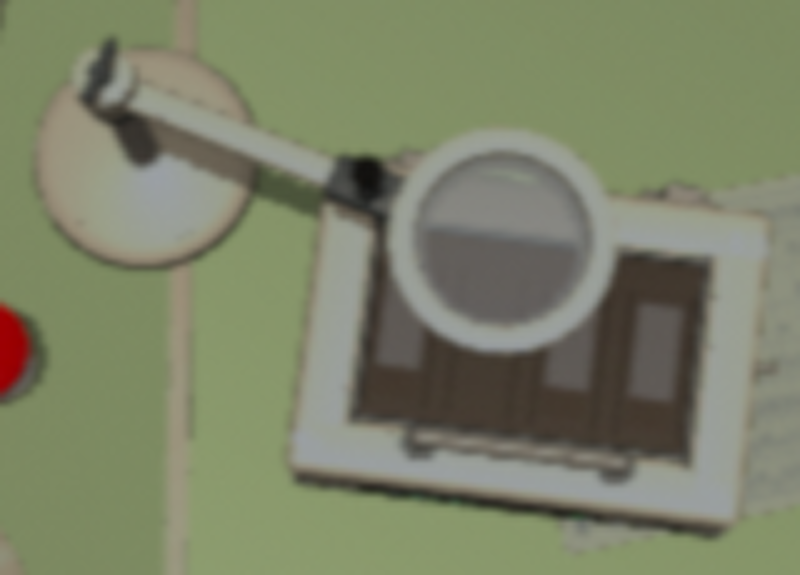

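```bash
python3 - <<'E'
from h import *
def f(n,u,v,z):
  p=ray('top',(165+(u-2)/5,135+(v-2)/5),z);print(n,p.round(4));return p
L=f('lens',503,240,.205);K=f('knob',369,175,.252);P=f('post',104,80,.215);f('foot',147,157,.012)
a=f('hl',418,440,.150);b=f('hr',617,465,.150);print((a+b)/2,np.linalg.norm(a-b))
c=f('FL',292,466,.116);d=f('FR',733,522,.116);e=f('RR',768,220,.116)
print('lid',np.linalg.norm(c-d),np.linalg.norm(d-e))
for v in(a-b,c-d,e-d): print('ang',np.degrees(np.arctan2(v[1],v[0])))
print('LP',np.linalg.norm((L-P)[:2]),'KP',np.linalg.norm((K-P)[:2]),np.degrees(np.arctan2(*(L-P)[1::-1])))
E
```

```text
lens [ 0.5724 -0.0109  0.205 ]
knob [0.5992 0.063  0.252 ]
post [0.6603 0.212  0.215 ]
foot [0.6603 0.2111 0.012 ]
hl [0.4656 0.0361 0.15  ]
hr [ 0.4516 -0.078   0.15  ]
[ 0.45862641 -0.0209443   0.15      ] 0.11490314743659459
FL [0.4533 0.1099 0.116 ]
FR [ 0.4212 -0.1485  0.116 ]
RR [ 0.6012 -0.1725  0.116 ]
lid 0.260363791472385 0.18153753705232692
ang 82.99674239583283
ang 82.9259152205212
ang -7.589906611361283
LP 0.2395729980857491 KP 0.16100174409189338 -111.52884779207434
```

Distances check out: lens-post 240 mm, knob-post 161 mm and handle 115 mm. The incubator yaw is about -7.1° and the swing about 0.25 rad. Next I'll move above the knob.

The manual's scale: shifts go in shares of 100 cm and turns go in shares of 360 degrees. Converting my numbers, 56.8 cm / 100 = 0.568, 38.4 cm / 100 = 0.384, 0.79 rad / 6.2832 = 0.1257.

>>> {"op": "servo_tool", "data": {"moves": [[0.005,0.01,0.03,0.0048],[0.02,0.03,0.06,0.0095],[0.04,0.06,0.09,0.0159],[0.06,0.09,0.09,0.0223],[0.08,0.12,0.09,0.0286],[0.1,0.15,0.09,0.0366],[0.12,0.18,0.09,0.043],[0.14,0.21,0.09,0.0493],[0.16,0.24,0.09,0.0557],[0.18,0.27,0.09,0.0637],[0.2,0.3,0.09,0.07],[0.22,0.33,0.09,0.0764],[0.24,0.36,0.09,0.0828],[0.26,0.39,0.09,0.0891],[0.28,0.42,0.09,0.0955],[0.3,0.45,0.09,0.1019],[0.322,0.48,0.09,0.1082],[0.345,0.51,0.09,0.1162],[0.367,0.542,0.09,0.1225],[0.384,0.568,0.09,0.1257]], "claw": 0, "force": 30}}

```text
time: 1.77
ee_pos: [0.6017, 0.0648, 0.3203]
tcp_rot: [-179.9, 0.0, 68.6]
wrist_force: [0.5, -0.7, 0.7]
opening: 0.0855
grasp_force: 0.0
```

>>> {"op": "servo_tool", "data": {"moves": [[0,0,0,0],[0,0,0,0]]}}

```text
time: 1.93
ee_pos: [0.6011, 0.0639, 0.3196]
tcp_rot: [-179.9, 0.1, 68.6]
wrist_force: [0.1, -0.2, 0.4]
opening: 0.0856
grasp_force: 0.0
```

```bash
python3 - <<'E'
from h import *
o=get_obs();print({k:o[k] for k in('time','q','ee_pos','tcp_rot','wrist_force')})
w=camera('wrist');c=get_calibration('wrist');print(c)
cv2.imwrite('pics/w.png',w[:,:,::-1])
from scipy.spatial.transform import Rotation as Ro
R=Ro.from_euler('xyz',o['tcp_rot'],degrees=True).as_matrix();T=np.array(c['tool_from_camera'])
for p in([.601,.063,.252],[.5724,-.0109,.205]):
  q=R.T@(np.array(p)-o['ee_pos']);q=T[:3,:3].T@(q-T[:3,3]);print(c['fx']*q[0]/q[2]+c['cx'],c['fy']*q[1]/q[2]+c['cy'])
E
```

```text
{'time': 1.9333, 'q': array([ 6.07062600e+00,  1.66182832e+01,  3.36349412e+01,  1.07170513e+02,
       -2.34240974e-03,  1.17476713e+02]), 'ee_pos': array([0.60112677, 0.06391852, 0.31960075]), 'tcp_rot': array([-1.79864580e+02,  7.30651459e-02,  6.85940026e+01]), 'wrist_force': array([ 0.07292103, -0.16315579,  0.42967777])}
{'fx': 283.5351881759505, 'fy': 283.5351881759505, 'cx': 258.91240633920717, 'cy': 193.36430348541793, 'tool_from_camera': array([[ 3.26401519e-05, -9.46341387e-01, -3.23168653e-01,
         8.31543838e-02],
       [ 9.99998064e-01,  6.66675660e-04, -1.85123982e-03,
        -6.84957003e-04],
       [ 1.96735354e-03, -3.23167967e-01,  9.46339577e-01,
        -1.42749288e-01],
       [ 0.00000000e+00,  0.00000000e+00,  0.00000000e+00,
         1.00000000e+00]])}
260.75883422300825 207.7619640472384
260.8439797630755 261.48072663704744
```

View pics/w.png

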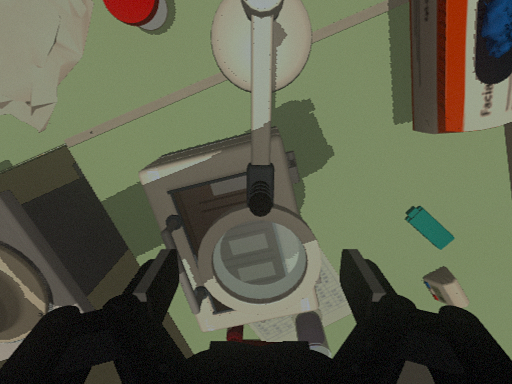

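The wrist picture shows the knob top at (261,202) and the lens at (260,258), each within a few px of the prediction. Next I'll descend and grip the knob.

In the tool's units: -10 cm / 100 = -0.1, -9 cm / 100 = -0.09.

>>> {"op": "servo_tool", "data": {"moves": [[0,0.001,-0.02,0],[0,0.001,-0.04,0],[0,0.001,-0.06,0],[0,0.001,-0.08,0],[0,0.001,-0.09,0],[0,0.001,-0.1,0],[0,0.001,-0.1,0]]}}

```text
time: 2.57
ee_pos: [0.5996, 0.0624, 0.2198]
tcp_rot: [-179.9, 0.1, 68.4]
wrist_force: [-0.6, 0.2, -0.1]
opening: 0.0854
grasp_force: 0.0
```

>>> {"op": "servo_tool", "data": {"moves": [[0,0,0,0],[0,0,0,0],[0,0,0,0],[0,0,0,0],[0,0,0,0],[0,0,0,0],[0,0,0,0],[0,0,0,0],[0,0,0,0],[0,0,0,0]], "claw": 1, "force": 30}}

```text
time: 3.4
ee_pos: [0.6009, 0.0635, 0.2218]
tcp_rot: [179.9, -0.0, 68.5]
wrist_force: [1.1, 0.0, 5.2]
opening: 0.0184
grasp_force: 29.6
```

```bash
python3 - <<'E'
import numpy as np
P=np.array([.660,.2117]);a0=np.radians(-111.5)
for i in range(0,19):
  s=1.42*i/18;d=16*(np.array([np.cos(a0-s),np.sin(a0-s)])-np.array([np.cos(a0),np.sin(a0)]));print(d.round(1).tolist(),round(-.5*i/18,2))
E
```

```text
[0.0, 0.0] -0.0
[-1.2, 0.5] -0.03
[-2.3, 1.1] -0.06
[-3.3, 1.8] -0.08
[-4.3, 2.6] -0.11
[-5.3, 3.4] -0.14
[-6.1, 4.3] -0.17
[-6.9, 5.3] -0.19
[-7.7, 6.3] -0.22
[-8.3, 7.4] -0.25
[-8.8, 8.6] -0.28
[-9.3, 9.7] -0.31
[-9.6, 10.9] -0.33
[-9.9, 12.2] -0.36
[-10.1, 13.4] -0.39
[-10.1, 14.7] -0.42
[-10.1, 16.0] -0.44
[-10.0, 17.2] -0.47
[-9.7, 18.4] -0.5
```

In the tool's units: 18.4 cm / 100 = 0.184, 17.2 cm / 100 = 0.172, -0.47 rad / 6.2832 = -0.0748.

>>> {"op": "servo_tool", "data": {"moves": [[0,0,0.002,0],[-0.005,0.002,0.002,-0.0016],[-0.012,0.005,0.002,-0.0048],[-0.023,0.011,0.002,-0.0095],[-0.033,0.018,0.002,-0.0127],[-0.043,0.026,0.002,-0.0175],[-0.053,0.034,0.002,-0.0223],[-0.061,0.043,0.002,-0.0271],[-0.069,0.053,0.002,-0.0302],[-0.077,0.063,0.002,-0.035],[-0.083,0.074,0.002,-0.0398],[-0.088,0.086,0.002,-0.0446],[-0.093,0.097,0.002,-0.0493],[-0.096,0.109,0.002,-0.0525],[-0.099,0.122,0.002,-0.0573],[-0.101,0.134,0.002,-0.0621],[-0.101,0.147,0.002,-0.0668],[-0.101,0.16,0.002,-0.07],[-0.1,0.172,0.002,-0.0748],[-0.097,0.184,0.002,-0.0796]]}}

```text
time: 5.07
ee_pos: [0.503, 0.247, 0.2224]
tcp_rot: [180.0, 0.2, 39.7]
wrist_force: [-0.5, -4.8, -2.5]
opening: 0.0182
grasp_force: 30.7
```

>>> {"op": "servo_tool", "data": {"moves": [[0,0,0,0],[0,0,0,0],[0,0,0,0]]}}

```text
time: 5.32
ee_pos: [0.5032, 0.2473, 0.2225]
tcp_rot: [-180.0, 0.1, 39.9]
wrist_force: [0.6, 2.2, -6.4]
opening: 0.018
grasp_force: 30.2
```

Still gripped, so the knob followed. I'll release and rise.

>>> {"op": "servo_tool", "data": {"moves": [[0,0,0,0],[0,0,0,0],[0,0,0,0],[0,0,0,0],[0,0,0,0],[0,0,0,0],[0,0,0,0],[0,0,0,0]], "claw": 0}}

```text
time: 5.98
ee_pos: [0.5036, 0.2474, 0.2233]
tcp_rot: [180.0, -0.0, 39.8]
wrist_force: [-0.5, 0.3, -0.2]
opening: 0.0852
grasp_force: 0.0
```

>>> {"op": "servo_tool", "data": {"moves": [[0,0,0.01,0],[0,0,0.02,0],[0,0,0.04,0],[0,0,0.06,0],[0,0,0.08,0],[0,0,0.09,0],[0,0,0.09,0],[0,0,0.09,0],[0,0,0.09,0]]}}

```text
time: 6.73
ee_pos: [0.5036, 0.2475, 0.3128]
tcp_rot: [-180.0, 0.0, 39.8]
wrist_force: [0.5, 0.1, 1.0]
opening: 0.0855
grasp_force: 0.0
```

```bash
python3 - <<'E'
from h import *
o=get_obs();print({k:o[k] for k in('time','q','ee_pos','tcp_rot','wrist_force','opening')})
t=camera('top')[:,:,::-1]
cv2.imwrite('pics/t2.png',cv2.resize(t[135:250,125:325],None,fx=4,fy=4,interpolation=cv2.INTER_CUBIC))
E
```

```text
{'time': 6.7333, 'q': array([2.61685162e+01, 9.46552069e+00, 2.42983644e+01, 1.04864965e+02,
       8.76280303e-04, 1.66359095e+02]), 'ee_pos': array([0.50360088, 0.24746357, 0.31279009]), 'tcp_rot': array([-1.79991573e+02,  3.10082531e-02,  3.98094237e+01]), 'wrist_force': array([0.50357114, 0.09703033, 1.02386896]), 'opening': 0.08550703068918206}
```

View pics/t2.png

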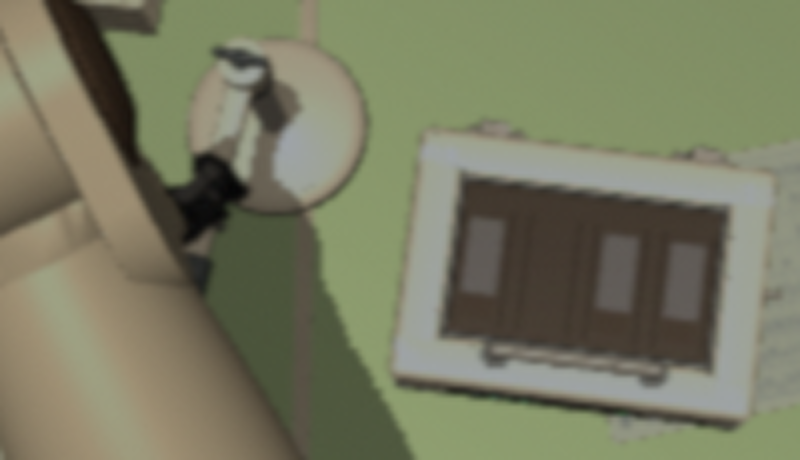

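The lid is now unobstructed, with the boom swung beside it. I'll refine the incubator from its four corners, RL (425,131), RR (771,173), FR (745,418), FL (395,375), and the handle posts (495,352) and (652,374).

```bash
python3 - <<'E'
from h import *
f=lambda u,v,z:ray('top',(125+(u-1.5)/4,135+(v-1.5)/4),z)
C=[f(425,131,.116),f(771,173,.116),f(745,416,.116),f(395,373,.116)]
for i in range(4):print(C[i].round(4),np.linalg.norm(C[i]-C[i-1]).round(4))
c=sum(C)/4;a,b=f(495,352,.15),f(652,374,.15);h=(a+b)/2
yw=np.radians(-7.1);X=np.array([np.cos(yw),np.sin(yw)]);Y=np.array([-X[1],X[0]])
print('c',c,'handle',h,'h from c',((h-c)[:2]@X,(h-c)[:2]@Y),[np.degrees(np.arctan2(*(p)[1::-1])) for p in(C[0]-C[1],C[3]-C[2],C[0]-C[3],C[1]-C[2],a-b)])
print('arc')
for i in range(0,21):
  t=1.22*i/20;A=np.arctan2(86,172);r=19.23
  dx=r*(np.cos(A)-np.cos(A+t));dz=r*(np.sin(A+t)-np.sin(A));print([*(dx*X).round(1).tolist(),round(dz,1),0])
E
```

```text
[0.6342 0.0886 0.116 ] 0.1822
[ 0.6034 -0.17    0.116 ] 0.2605
[ 0.4223 -0.1476  0.116 ] 0.1824
[0.4531 0.1088 0.116 ] 0.2582
c [ 0.52824691 -0.03006228  0.116     ] handle [ 0.45783746 -0.02065073  0.15      ] h from c (np.float64(-0.07103282514084787), np.float64(0.0006366732933910462)) [np.float64(83.20471869041783), np.float64(83.15854166488576), np.float64(-6.36708199358341), np.float64(-7.079401912057997), np.float64(82.17873266279307)]
arc
[0.0, -0.0, np.float64(0.0), 0]
[0.6, -0.1, np.float64(1.0), 0]
[1.2, -0.1, np.float64(2.0), 0]
[1.8, -0.2, np.float64(3.0), 0]
[2.6, -0.3, np.float64(3.9), 0]
[3.4, -0.4, np.float64(4.8), 0]
[4.2, -0.5, np.float64(5.6), 0]
[5.1, -0.6, np.float64(6.4), 0]
[6.0, -0.7, np.float64(7.1), 0]
[7.0, -0.9, np.float64(7.7), 0]
[8.0, -1.0, np.float64(8.3), 0]
[9.0, -1.1, np.float64(8.8), 0]
[10.1, -1.3, np.float64(9.3), 0]
[11.2, -1.4, np.float64(9.7), 0]
[12.3, -1.5, np.float64(10.0), 0]
[13.4, -1.7, np.float64(10.3), 0]
[14.6, -1.8, np.float64(10.5), 0]
[15.7, -2.0, np.float64(10.6), 0]
[16.9, -2.1, np.float64(10.6), 0]
[18.1, -2.2, np.float64(10.6), 0]
[19.2, -2.4, np.float64(10.5), 0]
```

In the tool's units: -26.8 cm / 100 = -0.268, -4.5 cm / 100 = -0.045, 0.75 rad / 6.2832 = 0.1194.

>>> {"op": "servo_tool", "data": {"moves": [[0,-0.01,0,0.0048],[-0.003,-0.03,0,0.0127],[-0.007,-0.06,0,0.0271],[-0.012,-0.09,0,0.0398],[-0.017,-0.12,0,0.0541],[-0.022,-0.15,0,0.0668],[-0.027,-0.18,0,0.0796],[-0.032,-0.21,0,0.0939],[-0.038,-0.24,0,0.1066],[-0.043,-0.26,0,0.1162],[-0.045,-0.268,0,0.1194],[-0.045,-0.268,0,0.1194],[-0.045,-0.268,-0.02,0.1194],[-0.045,-0.268,-0.05,0.1194],[-0.045,-0.268,-0.08,0.1194],[-0.045,-0.268,-0.1,0.1194],[-0.045,-0.268,-0.1,0.1194],[-0.045,-0.268,-0.1,0.1194]]}}

```text
time: 8.28
ee_pos: [0.458, -0.0199, 0.2127]
tcp_rot: [-179.9, 0.0, 82.8]
wrist_force: [-0.2, 0.3, 0.5]
opening: 0.0853
grasp_force: 0.0
```

```bash
python3 - <<'E'
from h import *
from scipy.spatial.transform import Rotation as Ro
o=get_obs();print({k:o[k] for k in('time','q','ee_pos','tcp_rot','wrist_force')})
w=camera('wrist');c=get_calibration('wrist');cv2.imwrite('pics/w2.png',w[:,:,::-1])
R=Ro.from_euler('xyz',o['tcp_rot'],degrees=True).as_matrix();T=np.array(c['tool_from_camera'])
for p in([.4656,.036,.152],[.459,-.021,.152],[.452,-.078,.152]):
  q=R.T@(np.array(p)-o['ee_pos']);q=T[:3,:3].T@(q-T[:3,3]);print(c['fx']*q[0]/q[2]+c['cx'],c['fy']*q[1]/q[2]+c['cy'])
E
```

```text
{'time': 8.2833, 'q': array([-2.49507000e+00, -7.73232635e+00, -4.45358126e+00,  9.34008057e+01,
        7.29097838e-03,  9.47243945e+01]), 'ee_pos': array([ 0.45801601, -0.01992162,  0.21269418]), 'tcp_rot': array([-1.79877754e+02,  2.78706276e-03,  8.27805307e+01]), 'wrist_force': array([-0.19634411,  0.34656724,  0.51846032])}
261.30605855196524 136.7253930780642
261.896228939763 211.57047961626674
261.92221957149656 274.83297054351857
```

View pics/w2.png

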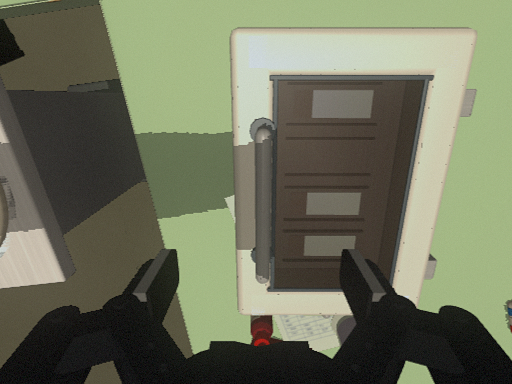

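The bar is at column 263, rows 130–282, as predicted and centred between the fingers. I'll descend and grip.

In the tool's units: -7.6 cm / 100 = -0.076, -7.2 cm / 100 = -0.072.

>>> {"op": "servo_tool", "data": {"moves": [[0,0,-0.02,0],[0,0,-0.04,0],[0,0,-0.06,0],[0,0,-0.072,0],[0,0,-0.076,0],[0,0,-0.076,0],[0,0,-0.076,0]]}}

```text
time: 8.92
ee_pos: [0.4592, -0.0205, 0.1387]
tcp_rot: [179.9, -0.0, 82.8]
wrist_force: [-0.7, -0.2, 0.6]
opening: 0.0851
grasp_force: 0.0
```

>>> {"op": "servo_tool", "data": {"moves": [[0,0,0,0],[0,0,0,0],[0,0,0,0],[0,0,0,0],[0,0,0,0],[0,0,0,0],[0,0,0,0],[0,0,0,0],[0,0,0,0],[0,0,0,0],[0,0,0,0],[0,0,0,0]], "claw": 1, "force": 40}}

```text
time: 9.92
ee_pos: [0.4605, -0.0208, 0.1377]
tcp_rot: [179.8, -0.0, 82.8]
wrist_force: [10.3, -2.0, -3.2]
opening: 0.0102
grasp_force: 39.6
```

Gripped. The bar sits about 2 mm farther in x, so I'm adding that. Now I'll raise slowly along the arc, first half.

In the tool's units: 7.7 cm / 100 = 0.077, 3.2 cm / 100 = 0.032.

>>> {"op": "servo_tool", "data": {"moves": [[0.001,0,0.002,0],[0.004,0,0.006,0],[0.008,-0.001,0.01,0],[0.011,-0.001,0.015,0],[0.014,-0.001,0.02,0],[0.017,-0.002,0.025,0],[0.02,-0.002,0.03,0],[0.024,-0.0025,0.035,0],[0.028,-0.003,0.039,0],[0.032,-0.0035,0.044,0],[0.036,-0.004,0.048,0],[0.04,-0.0045,0.052,0],[0.044,-0.005,0.056,0],[0.048,-0.0055,0.06,0],[0.053,-0.006,0.064,0],[0.057,-0.0065,0.0675,0],[0.062,-0.007,0.071,0],[0.067,-0.008,0.074,0],[0.07,-0.0085,0.076,0],[0.072,-0.009,0.077,0]]}}

```text
time: 11.58
ee_pos: [0.5297, -0.0294, 0.2166]
tcp_rot: [-180.0, -0.0, 82.8]
wrist_force: [-13.7, 1.8, 16.6]
opening: 0.0103
grasp_force: 40.5
```

>>> {"op": "servo_tool", "data": {"moves": [[0,0,0,0],[0,0,0,0]]}}

```text
time: 11.75
ee_pos: [0.5296, -0.0294, 0.2166]
tcp_rot: [-180.0, -0.0, 82.8]
wrist_force: [-12.8, -0.1, 16.1]
opening: 0.0101
grasp_force: 40.4
```

In the tool's units: 10.2 cm / 100 = 0.102, 1.5 cm / 100 = 0.015.

>>> {"op": "servo_tool", "data": {"moves": [[0.002,0,0.003,0],[0.006,-0.0005,0.006,0],[0.01,-0.001,0.0085,0],[0.015,-0.0015,0.011,0],[0.02,-0.002,0.0135,0],[0.026,-0.003,0.016,0],[0.032,-0.004,0.0185,0],[0.038,-0.0045,0.0205,0],[0.044,-0.005,0.022,0],[0.05,-0.006,0.0235,0],[0.056,-0.0065,0.025,0],[0.062,-0.0075,0.0265,0],[0.068,-0.008,0.0275,0],[0.074,-0.009,0.0285,0],[0.08,-0.01,0.0295,0],[0.086,-0.0105,0.03,0],[0.092,-0.011,0.0305,0],[0.097,-0.012,0.0305,0],[0.101,-0.0125,0.0305,0],[0.102,-0.013,0.0305,0]]}}

```text
time: 13.42
ee_pos: [0.6335, -0.0425, 0.2449]
tcp_rot: [180.0, -0.0, 82.8]
wrist_force: [-2.1, 0.6, 5.0]
opening: 0.0098
grasp_force: 42.1
```

In the tool's units: 1.8 cm / 100 = 0.018, 1.7 cm / 100 = 0.017.

>>> {"op": "servo_tool", "data": {"moves": [[0.002,0,0,0],[0.005,-0.0005,0,0],[0.008,-0.001,0,0],[0.012,-0.001,0,0],[0.015,-0.0015,0,0],[0.017,-0.002,0,0],[0.018,-0.002,0,0],[0.018,-0.002,0,0],[0.018,-0.002,0,0],[0.018,-0.002,0,0]]}}

```text
time: 14.25
ee_pos: [0.6505, -0.0446, 0.2445]
tcp_rot: [-180.0, 0.0, 82.8]
wrist_force: [-1.4, -3.3, -0.9]
opening: 0.0106
grasp_force: 41.1
```

```bash
python3 - <<'E'
from h import *
o=get_obs();print({k:o[k] for k in('time','q','qd','ee_pos','tcp_rot','wrist_force','grasp_force')})
t=camera('top')[:,:,::-1];s=camera('scene')[:,:,::-1]
t=cv2.resize(t[125:265,125:365],(800,467),interpolation=cv2.INTER_CUBIC)
cv2.imwrite('pics/t3.png',t);cv2.imwrite('pics/s3.png',cv2.resize(s[140:310,200:420],(776,600),interpolation=cv2.INTER_CUBIC))
E
```

```text
{'time': 14.25, 'q': array([-3.91967827e+00,  2.03667452e+01,  2.97189634e+01,  9.93860384e+01,
       -2.46750953e-03,  9.33018986e+01]), 'qd': array([ 0.16101341, -0.08096734, -0.08764371,  0.0929872 ,  0.05784853,
       -0.02673068]), 'ee_pos': array([ 0.65046497, -0.044581  ,  0.24446396]), 'tcp_rot': array([-1.79966378e+02,  4.41135633e-03,  8.27784251e+01]), 'wrist_force': array([-1.39879188, -3.28804855, -0.91042776]), 'grasp_force': 41.13688766956329}
```

View pics/s3.png

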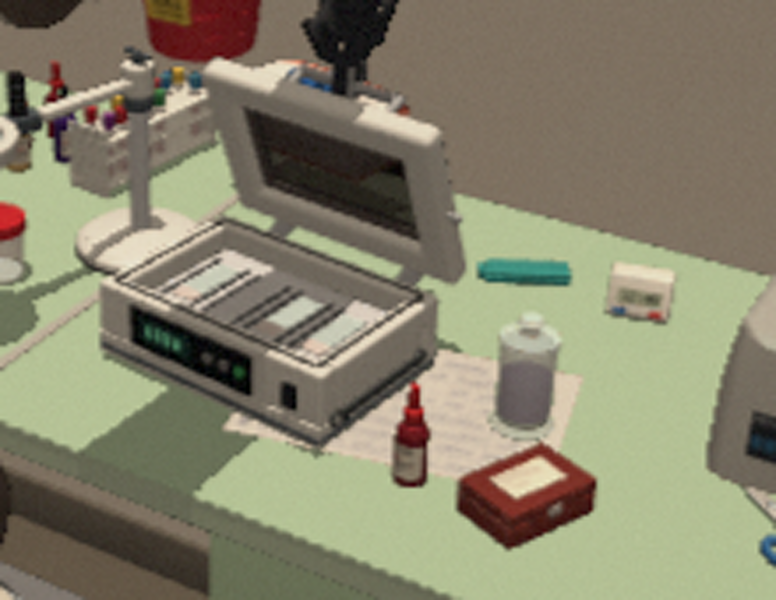

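View pics/t3.png

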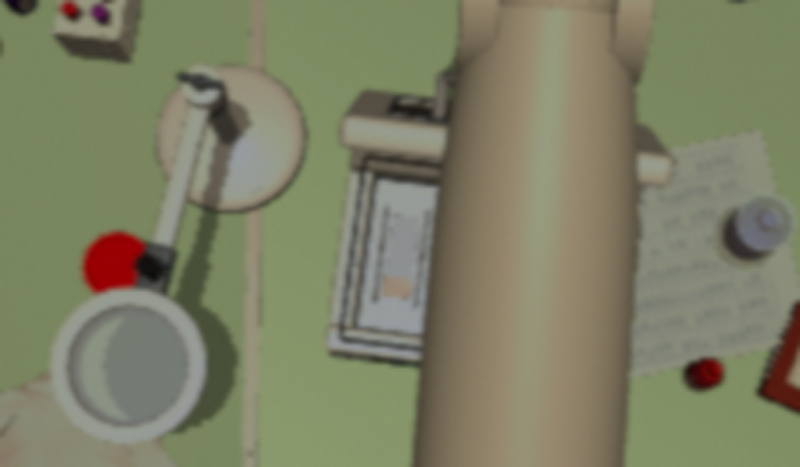

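Lid looks about 70° open and still gripped; the magnifier and loose things are undisturbed. I'll run one quick check on the lid's front-bottom edge at (345,147) and settle before handing in.

>>> {"op": "servo_tool", "data": {"moves": [[0,0,0,0],[0,0,0,0],[0,0,0,0],[0,0,0,0],[0,0,0,0],[0,0,0,0]]}}

```text
time: 14.85
ee_pos: [0.6505, -0.0446, 0.2445]
tcp_rot: [-180.0, 0.0, 82.8]
wrist_force: [-2.5, -3.1, -3.9]
opening: 0.0098
grasp_force: 40.9
```

```bash
python3 - <<'E'
from h import *
yw=np.radians(-7.1);X=np.array([np.cos(yw),np.sin(yw)]);Hn=np.array([.5285,-.030])+.103*X
print('bar off',(np.array(get_obs()['ee_pos'])[:2]-Hn)@X)
p=ray('top',(125+350/3.333,125+148/3.333),.26);q=(p[:2]-Hn)@X
print('edge off',q,'exp at 1.15,1.22,1.29:',[-.198*np.cos(t)+.022*np.sin(t) for t in(1.15,1.22,1.29)],'bar exp',[-.172*np.cos(t)+.086*np.sin(t) for t in(1.15,1.22,1.29)])
E
```

```text
bar off 0.019835504313709253
edge off -0.048263552936057746 exp at 1.15,1.22,1.29: [np.float64(-0.060799706609331705), np.float64(-0.04738167193155783), np.float64(-0.03373156184866481)] bar exp [np.float64(0.008237859030329739), np.float64(0.02165547627707972), np.float64(0.03496702501199435)]
```

Both checks give about 1.21 rad, so I'm handing in.

```bash
python3 -c "
from workcell import *
print(job_done())"
```

```text
the job is handed in; nothing more can be done
None
```

The magnifier is swung clear and released, and the lid is held still by its handle at about 1.21 rad (balance point 1.22); the job is handed in, with no verdict shown.

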